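Prop the tea chest's lid open on its stay

TASK

The lid of the green-lidded tea chest is thrown right back. Swing up the brass stay that lies inside that chest, until it stands upright (it stops just past that), then tip the lid forward so that it comes down onto the stay and rests propped half open. Do not push against the white-lidded chest.

Things in the scene. Friction and masses are not known exactly. Their poses are not given: they have to be found in the camera images.
- green_chest: The tea chest with the GREEN lid: open wooden box fixed to the counter, 160 mm (its x) by 200 mm (its y), rim 90 mm high, walls 8 mm, with tea sachets (tops about 48 mm above the counter) on both sides of a divider that is 10 mm thick, runs along its x at y = -30 mm and is 67 mm high. Origin: centre of the underside; z up; x points away from the robot, y to the left (turned at most 0.1 rad). The lid is hinged along x on the left rim, at y = +100 mm, z = 95 mm.
- stay (a joint): Angle of the green chest's stay: 0 = lying along the chest's +x, 1.571 = upright, 1.745 = its stop, just past upright towards the robot. It swings in the chest's x-z plane about x = -53, y = -30, z = 79 mm (chest frame), is stiff (0.04 N m) and remains where it is left. Turned between pads that keep their direction the rod lags by up to 0.25 rad: carry on until it meets its stop.
- stay_grip (a point): The place to take hold of the green chest's stay: on the axis of the round brass rod (10 mm thick), 80 mm from its pivot. The rod is 115 mm long from the pivot to the centre of the black ball (15 mm) on its free end. Below the lying rod the divider's top is 12 mm under its axis; on both sides of it there are at least 55 mm of free width down to the sachets. The point's x axis points along the rod to the ball, y is across the rod (the chest's y).
- lid (a joint): Angle of the green lid: 0 = shut, 1.571 = upright, 1.85 = thrown right back against its hinge stop, leaning out to the left of the chest. When it is tipped forward to less than about 1.5 it sinks on by its own weight, slowly (damped hinge), in some 2 seconds; on the raised stay it comes to rest at about 0.7, with the stay down it falls shut to 0.
- lid_edge (a point): Middle of the free edge of the green lid (board 166 mm along the hinge, 205 mm from hinge to this edge, 10 mm thick, 0.3 kg; a thin brass tab projects 12 mm beyond the edge here). With the lid thrown back this is its top, about 290 mm above the counter. The point's y axis points from here back to the hinge, its z axis out of the lid's outer face (the face that is on top when shut; to the left when the lid is thrown back).
- white_chest: The other tea chest, of the same size and build with the same stay, but with a WHITE lid, also thrown back to the left. It is to be left alone. Origin: centre of the underside.

How it is judged:
By the outcome, as a careful person would: the job done as asked, in the order asked, and still so for the second after the job is handed in, with the robot touching nothing.
It also fails if it takes over 58 s, if anything falls off the work surface, if the arm or the gripper's body presses on something with over 40 N, if the wrist force passes 120 N, or if a joint passes its speed limit or range.

ROBOT

A 6-joint arm with a two-finger parallel gripper is mounted at the origin on a cart in front of the work surface, level with it; the furniture and walls round the work are solid. World frame = base frame: x ahead of the robot, y to its left, z up, the work surface at z = 0. Lengths are in m, angles in rad, forces in N, time in s.
With the tool pointing down it reaches from about 0.275 to 0.825 m from the base axis. Payload 5.2 kg.
Tool frame: the origin (TCP) lies on the centre line of the jaws, within the pads' length; the fingertips stand 8 mm ahead of it and the grasp point (between the pads) lies 11 mm behind it (manip.tcp_to_tips is the distance from the TCP to the fingertips, in m); z points along the fingers, y is the line along which they close (so a half turn about z gives the same grasp; the last joint's range is limited). The gripper opens to 93 mm and grips with 3 to 60 N. Pads are 15 mm wide; open, the fingers measure 128 mm over their backs; the gripper's body (75 mm by 188 mm) begins 65 mm behind the grasp point.
Start: joints at [-1.326, 0.259, 1.535, -0, 1.348, -0.203], TCP at [0.238, -0.496, 0.227] pointing down, gripper open.
Joint ranges: [-3.14, 3.14], [-0.91, 2.08], [0.19, 2.58], [-1.22, 4.36], [0.22, 2.71], [-3.12, 3.12]. Speed limits (rad/s): [2.57, 2.57, 3.14, 3.14, 3.14, 3.14].

INTERFACE

Orientations are given as [roll, pitch, yaw] about the fixed x, y, z axes, in that order (R = Rz(yaw) Ry(pitch) Rx(roll)).
In Python, from rig import readout, optics, manip gives the robot as it stands.
- The arm moves only by the tool jog_arm, never from a script. Its argument "plan" is one flat list of numbers, 7 for each row, row after row: the shift along the tool's x, y, z as a fraction of full scale, then the turn, a rotation vector about the tool's x, y, z as a fraction of full scale, then the opening, from -1 (shut) to 1 (fully open). In form: [x, y, z, wx, wy, wz, claw, x, y, z, wx, wy, wz, claw, ...]. A call has 1 to 5 rows; each row shifts and turns the commanded pose from where the row before left it, along the tool's axes as they then stand; what a row does not reach is not made up. Full scale, the value 1, is 0.25 m for a shift and 5 degrees for a turn. A row lasts 1/12 s, in which the tool goes at most 41.7 mm and 7.16 degrees, less where a joint would pass 70% of its speed; a pose out of reach is approached as far as the arm can. A call with a number of a shift or a turn outside -1 to 1 is refused whole. A call with a gripper value outside its range is refused whole. The fingers move at their own pace and stop on an object; "force" is the grip in N (left out, the last holds). Time passes only in rows, so rows that do not move let the fingers close. It gives the time, the measured TCP pose, the force, the opening and the grip force at its end, in the units of the state.
- readout.read_state(): the state, without advancing time (a new reading comes with each control period).
- optics.get_image(name): name is "scene" or "top" or "wrist"; returns the picture (420x560x3 uint8, red, green, blue); there is no depth.
- optics.camera_model(name): a dict with "camera_matrix" (3x3 intrinsics, pixels), "k1" (the pictures are not rectified: a ray, as slopes to the right and down, at radius r is drawn at 1 + k1 r^2 times it, then the intrinsics apply), "pose" (4x4, takes a point from camera to world coordinates). Camera axes: x right, y up, looking along -z (the intrinsics and any distortion apply to the point x, -y, -z); pixel columns grow to the right and rows downward; lengths in m; the calibration is good to about 2 mm. A picture is of the moment at which its call begins: read the wrist's pose just before it. camera_model takes no time and is no camera call; for the wrist camera it gives the pose at the moment of the call.
- manip.close_job(): hands the job in; it is judged then, once.
The state is a dict: "clock": time; "joints": joint angles; "qvel": joint speeds; "joint_torque": joint torques, N m; "position": TCP position; "ee_rot": TCP orientation; "contact_force": force on the tool from outside, world axes, zero at the start; "torque": the same for the moment, N m; "opening": finger opening in m; "grip_force": force on a finger pad.
Only numpy, scipy, OpenCV 4.12 (cv2) and the standard library are available. Lean on these libraries where they do the work, as an engineer would, in place of code of your own. Each camera call takes 0.05 s, during which the arm holds its last target. There are 200 camera calls.

## Working session

There is one attempt and no reset: what is moved stays moved. The work goes in short steps, Python scripts to look and compute and a tool call to move; the robot and the scene stay as the last step left them, time stands still between calls to the robot, and variables do not carry over. Pictures are saved under pics/ and viewed, at most 13 in all, crops included, and the job is handed in when it is done.

Besides the shell and the picture viewer there is one more tool, called after "Emit:" by a JSON object that holds its "method" and its "body". jog_arm: Moves the arm, as the interface text tells. Shift numbers are shares of 0.25 m and turn numbers shares of 5 degrees, none past 1 either way. Its arguments: {"type":"object","properties":{"plan":{"type":"array","items":{"type":"number"}},"force":{"type":"number"}},"required":["plan"]}

```bash
ls; mkdir -p pics; python3 - <<'E'
from rig import readout, optics, manip
import cv2
print(readout.read_state(), manip.tcp_to_tips)
for n in ("scene","top"):
    im=optics.get_image(n); cv2.imwrite(f"pics/{n}0.png",im[:,:,::-1]); m=optics.camera_model(n); print(m)
E
```

```text
pics
{'clock': 0.0, 'joints': array([-1.32577529e+00,  2.59348783e-01,  1.53612110e+00, -6.83609551e-06,
        1.34799241e+00, -2.02781207e-01]), 'qvel': array([-0.0004555 ,  0.00072673,  0.00074816, -0.00033156,  0.0015441 ,
       -0.00081874]), 'joint_torque': array([ 8.14618397e-04, -4.37307966e+01, -2.84005272e+01,  7.21016200e-02,
        4.15564980e-02, -1.36450017e-04]), 'position': array([ 0.23803355, -0.49520995,  0.22579933]), 'ee_rot': array([-3.13975998e+00, -3.70006978e-04,  4.47803425e-01]), 'contact_force': array([-0.67113334,  0.46333864, -0.65590165]), 'torque': array([ 0.00907964,  0.05991559, -0.01455025]), 'grip_force': 0.0, 'opening': 0.09306541427798251} 0.008
{'camera_matrix': array([[486.81877508,   0.        , 281.20818057],
       [  0.        , 486.81877508, 212.2207615 ],
       [  0.        ,   0.        ,   1.        ]]), 'k1': -0.09989897519494731, 'pose': array([[-0.42466433,  0.50554665, -0.75105445, -0.46846822],
       [-0.90526911, -0.24825987,  0.34475336,  0.42740321],
       [-0.01216778,  0.82631085,  0.56308288,  0.7963209 ],
       [ 0.        ,  0.        ,  0.        ,  1.        ]])}
{'camera_matrix': array([[517.62855126,   0.        , 290.84827744],
       [  0.        , 517.62855126, 208.53229227],
       [  0.        ,   0.        ,   1.        ]]), 'k1': -0.17289584579968428, 'pose': array([[ 0.00353277,  0.98304579, -0.18332617,  0.21600234],
       [-0.99972912,  0.00768938,  0.0219674 ,  0.00497004],
       [ 0.02300463,  0.18319891,  0.98280667,  1.49782036],
       [ 0.        ,  0.        ,  0.        ,  1.        ]])}
```

View pics/top0.png

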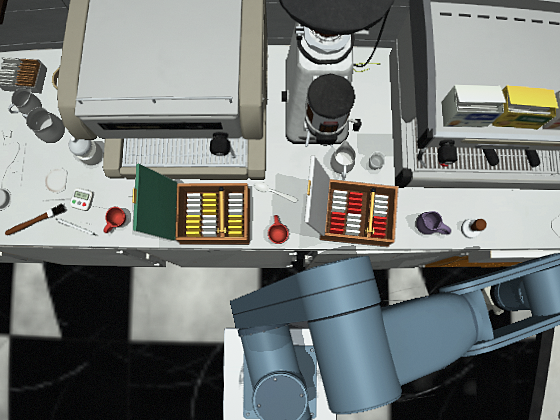

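View pics/scene0.png

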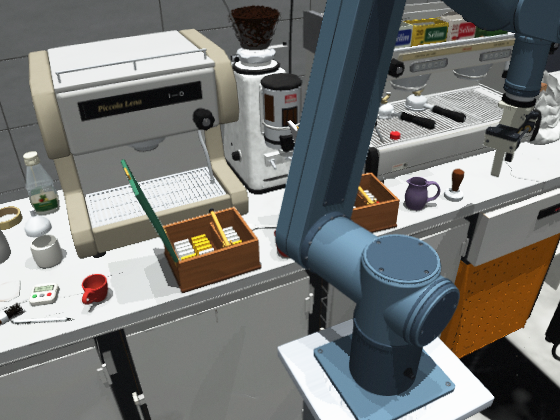

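The top view shows the green chest at about (214,213) px, with its green lid leaning left (135–178 px) and the stay at about (224,210). The white chest is at (360,212). I'll enlarge the green chest.

```bash
cat > h.py <<'E'
import numpy as np, cv2
from rig import readout, optics, manip
from scipy.spatial.transform import Rotation as R
def ray(m,uv):
    K=m["camera_matrix"]; k=m["k1"]
    p=cv2.undistortPoints(np.array([[uv]],float),K,np.array([k,0,0,0.]))[0,0]
    P=m["pose"]; d=P[:3,:3]@np.array([p[0],-p[1],-1]); return P[:3,3],d
def onz(m,uv,z):
    o,d=ray(m,uv); return o+d*(z-o[2])/d[2]
def proj(m,X):
    P=m["pose"]; c=P[:3,:3].T@(np.asarray(X,float)-P[:3,3]); a=np.array([c[0],-c[1]])/-c[2]
    a=a*(1+m["k1"]*(a@a)); K=m["camera_matrix"]; return a@K[:2,:2].T+K[:2,2]
def tool(): 
    s=readout.read_state(); return s["position"],R.from_euler("xyz",s["ee_rot"]).as_matrix(),s
E
python3 - <<'E'
import cv2
a=cv2.imread("pics/top0.png")[150:260,120:270]; b=cv2.imread("pics/scene0.png")[150:300,110:270]
cv2.imwrite("pics/crop0.png",cv2.resize(a,None,fx=5,fy=5,interpolation=cv2.INTER_CUBIC))
from h import *
m=optics.camera_model("top")
for uv in [(176,186),(250,184),(250,243),(176,243)]: print(onz(m,uv,.09))
E
```

```text
[0.54028427 0.29546548 0.09      ]
[0.54736262 0.08778145 0.09      ]
[0.38189752 0.08484647 0.09      ]
[0.37989966 0.28849331 0.09      ]
```

View pics/crop0.png

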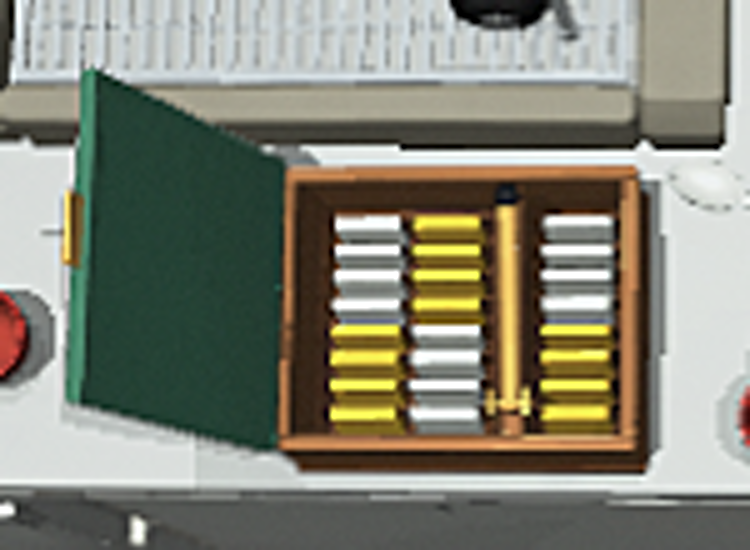

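The crop shows the rim corners, the pivot cross-pin at crop (510,402) and the ball at (506,195). Next I compute the chest frame.

```bash
python3 - <<'E'
from h import *
m=optics.camera_model("top")
f=lambda u,v:(120+(u+.5)/5-.5,150+(v+.5)/5-.5)
W=[onz(m,f(*p),.09)[:2] for p in [(288,168),(636,168),(636,448),(280,448)]]
L=np.array([[80,100],[80,-100],[-80,-100],[-80,100]])/1e3
print(np.array(W))
A=np.array(W); a=A-A.mean(0); H=(L.T@a); th=np.arctan2(H[0,1]-H[1,0],H[0,0]+H[1,1])
c=A.mean(0); Rt=np.array([[np.cos(th),-np.sin(th)],[np.sin(th),np.cos(th)]])
print("c",c,"th",th,"res",A-(c+L@Rt.T))
pv=onz(m,f(510,402),.079);bl=onz(m,f(506,195),.079);print("pivot",pv,"ball",bl, np.hypot(*(bl-pv)[:2]))
for p in [(-.053,-.03),(.062,-.03),(.027,-.03)]: print(c+Rt@np.array(p))
E
```

```text
[[0.54835599 0.2924447 ]
 [0.54958868 0.09676561]
 [0.39228921 0.09378009]
 [0.39039248 0.29002028]]
c [0.47015659 0.19325267] th 0.011576922022912774 res [[-0.00063758 -0.0017274 ]
 [-0.00172022  0.0025801 ]
 [ 0.0009696   0.00144685]
 [ 0.0013882  -0.00229956]]
pivot [0.4187066  0.16479251 0.079     ] ball [0.53609182 0.17033518 0.079     ] 0.11751600787842056
[0.41750744 0.16264112]
[0.53249974 0.16397244]
[0.49750208 0.16356725]
```

Emit:
{"method": "jog_arm", "body": {"plan": [0,0,-0.16,0,0,1,0,0,0,-0.16,0,0,1,0,0,0,-0.16,0,0,1,0,0,0,-0.16,0,0,1,0,0,0,-0.1,0,0,1,0]}}

```text
clock: 0.52
position: [0.2383, -0.496, 0.4159]
ee_rot: [3.137, -0.001, 0.007]
contact_force: [1.0, -0.3, -1.3]
opening: 0.0643
grip_force: 0.0
```

Emit:
{"method": "jog_arm", "body": {"plan": [0.06,-0.155,0,0,0,0,0,0.06,-0.155,0,0,0,0,0,0.06,-0.155,0,0,0,0,0,0.06,-0.155,0,0,0,0,0,0.06,-0.155,0,0,0,0,0]}}

```text
clock: 0.93
position: [0.311, -0.2993, 0.4112]
ee_rot: [-3.141, 0.0, 0.011]
contact_force: [0.5, -0.8, -0.7]
opening: 0.0465
grip_force: 0.0
```

Emit:
{"method": "jog_arm", "body": {"plan": [0.06,-0.155,0,0,0,0,0,0.06,-0.155,0,0,0,0,0,0.06,-0.155,0,0,0,0,0,0.06,-0.155,0,0,0,0,0,0.06,-0.155,0,0,0,0,0]}}

```text
clock: 1.35
position: [0.3836, -0.1045, 0.4116]
ee_rot: [3.142, -0.0, 0.011]
contact_force: [1.6, -0.4, 1.0]
opening: 0.0463
grip_force: 0.0
```

Emit:
{"method": "jog_arm", "body": {"plan": [0.06,-0.155,0,0,0,0,0,0.06,-0.155,0,0,0,0,0,0.06,-0.155,0,0,0,0,0,0.06,-0.155,0,0,0,0,0,0.06,-0.155,0,0,0,0,0]}}

```text
clock: 1.77
position: [0.4564, 0.0903, 0.4115]
ee_rot: [3.141, 0.0, 0.012]
contact_force: [1.8, -1.6, 0.5]
opening: 0.0465
grip_force: 0.0
```

Emit:
{"method": "jog_arm", "body": {"plan": [0.084,-0.15,0.1,0,0,0,0,0.084,-0.15,0.15,0,0,0,0,0,0,0.15,0,0,0,0,0,0,0.15,0,0,0,0,0,0,0.05,0,0,0,0]}}

```text
clock: 2.18
position: [0.4856, 0.1479, 0.2695]
ee_rot: [3.141, 0.01, 0.013]
contact_force: [0.0, 0.3, -0.8]
opening: 0.0464
grip_force: 0.0
```

```bash
python3 - <<'E'
from h import *
p,Rm,s=tool(); m=optics.camera_model("wrist"); im=optics.get_image("wrist")
cv2.imwrite("pics/w1.png",im[:,:,::-1]); print(p,s["ee_rot"]); print(m["pose"],m["k1"])
np.savez("w1.npz",pose=m["pose"],K=m["camera_matrix"],k1=m["k1"])
E
```

```text
[0.48558098 0.14789525 0.26948857] [3.14089675 0.01006462 0.01334715]
[[ 1.31993254e-02  9.56451905e-01  2.91591378e-01  5.65090010e-01]
 [-9.99912486e-01  1.23650746e-02  4.70374362e-03  1.49663227e-01]
 [ 8.93355384e-04 -2.91627946e-01  9.56531412e-01  4.26725993e-01]
 [ 0.00000000e+00  0.00000000e+00  0.00000000e+00  1.00000000e+00]] -0.06908829208731487
```

View pics/w1.png

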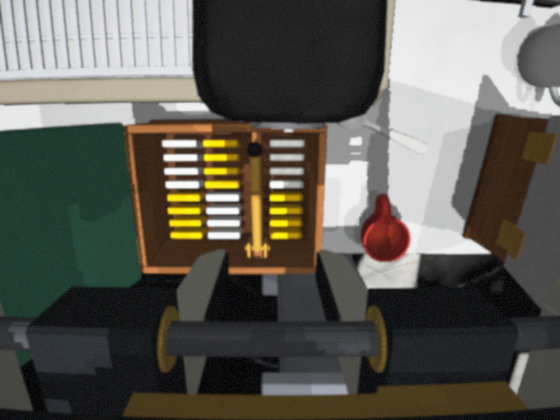

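The wrist view shows the ball at (255,149), the pivot pins at (257,250), and a black machine knob close to the camera spanning about (195–388, 0–120). I'll triangulate the knob, since the camera may come near it.

```bash
python3 - <<'E'
from h import *
d=np.load("w1.npz"); w={"pose":d["pose"],"camera_matrix":d["K"],"k1":float(d["k1"])}; t=optics.camera_model("top"); s=optics.camera_model("scene")
print(w["camera_matrix"][0])
print("pivot",onz(w,(257,250),.079),"ball",onz(w,(255,149),.079))
def tri(ms):
    A=0;b=0
    for m,uv in ms:
        o,r=ray(m,uv); r/=np.linalg.norm(r); M=np.eye(3)-np.outer(r,r); A=A+M; b=b+M@o
    X=np.linalg.solve(A,b); return X,[np.round(proj(m,X)-uv,1) for m,uv in ms]
print("knob front", tri([(w,(290,121)),(t,(219,156))]), tri([(t,(219,146)),(s,(204,119))]))
print("left/right", tri([(w,(195,60)),(t,(210,146))]), tri([(w,(388,60)),(t,(229,146))]))
im=cv2.imread("pics/top0.png")[130:165,195:245]; g=im.max(2)<60
ys,xs=np.nonzero(g); print(xs.min()+195,xs.max()+195,ys.min()+130,ys.max()+130)
E
```

```text
[339.46729321   0.         271.79148339]
pivot [0.41495377 0.16378579 0.079     ] ball [0.52591254 0.16589439 0.079     ]
knob front (array([0.56068072, 0.1463509 , 0.3242273 ]), [array([-7.5,  4. ]), array([ 0.9, -0.5])]) (array([0.57909382, 0.14578297, 0.33756053]), [array([0.8, 0.3]), array([-0.9, -0.1])])
left/right (array([0.57510953, 0.16622174, 0.35175388]), [array([-3.2, -1.3]), array([0.3, 0.1])]) (array([0.57684318, 0.12355574, 0.34606078]), [array([ 1.3, -2.4]), array([-0.1,  0.2])])
210 230 132 155
```

Emit:
{"method": "jog_arm", "body": {"plan": [-0.03,-0.015,0,0,1,0,0.05,-0.03,-0.015,0,0,1,0,0.05,-0.03,-0.015,0,0,1,0,0.05,-0.03,-0.015,0,0,1,0,0.05,-0.03,-0.015,0,0,1,0,0.05]}}

```text
clock: 2.65
position: [0.4522, 0.1656, 0.271]
ee_rot: [-3.141, -0.443, 0.011]
contact_force: [0.5, 0.1, -0.1]
opening: 0.0492
grip_force: 0.0
```

Emit:
{"method": "jog_arm", "body": {"plan": [-0.05,0,0.05,0,1,0,0.05,0,0,0,0,0,0,0.05,0,0,0,0,0,0,0.05]}}

```text
clock: 2.9
position: [0.443, 0.1652, 0.2511]
ee_rot: [3.14, -0.518, 0.013]
contact_force: [1.2, 0.2, 0.7]
opening: 0.0487
grip_force: 0.0
```

```bash
cat >> h.py <<'E'
def go(tcp):
    p,Rm,s=tool(); d=Rm.T@(np.array(tcp)-p); print("at",p,s["ee_rot"],"need tool mm",d*1e3,"frac",d/.25,"t",s["clock"])
E
python3 - <<'E'
from h import *
go([.5005,.166,.0695])
E
```

```text
at [0.44296356 0.16522919 0.25110655] [ 3.14048209 -0.51818699  0.01283849] need tool mm [-39.96335109  -0.23894677 186.26553693] frac [-0.1598534  -0.00095579  0.74506215] t 2.9
```

Emit:
{"method": "jog_arm", "body": {"plan": [-0.054,0,0.12,0,0,0,0.05,-0.053,0,0.12,0,0,0,0.05,-0.053,0,0.12,0,0,0,0.05,0,0,0.12,0,0,0,0.05,0,0,0,0,0,0,0.05]}}

```text
clock: 3.32
position: [0.4744, 0.165, 0.126]
ee_rot: [3.14, -0.518, 0.01]
contact_force: [1.0, -0.2, 0.8]
opening: 0.0489
grip_force: 0.0
```

```bash
python3 - <<'E'
from h import *
go([.5005,.166,.0695])
m=optics.camera_model("wrist"); im=optics.get_image("wrist"); cv2.imwrite("pics/w2.png",im[:,:,::-1])
np.savez("w2.npz",pose=m["pose"],K=m["camera_matrix"],k1=m["k1"])
E
```

```text
at [0.47436754 0.16501108 0.12601546] [ 3.14008178 -0.51801438  0.01001333] need tool mm [-5.27252217 -0.82094151 62.04359207] frac [-0.02109009 -0.00328377  0.24817437] t 3.3167
```

View pics/w2.png

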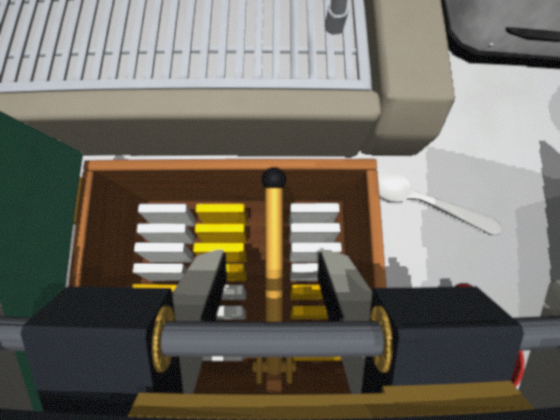

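The rod is centred between the fingers (rod at column 274, finger gap 222–320), with the ball at (274,178). I'll go down and grip.

Emit:
{"method": "jog_arm", "body": {"plan": [-0.01,0,0.12,0,0,0,0.05,-0.01,0,0.12,0,0,0,0.05,0,0,0.01,0,0,0,0.05,0,0,0,0,0,0,-1,0,0,0,0,0,0,-1], "force": 15}}

```text
clock: 3.78
position: [0.5008, 0.167, 0.0773]
ee_rot: [3.14, -0.525, 0.011]
contact_force: [-0.0, 0.4, 0.6]
opening: 0.0396
grip_force: 0.0
```

Emit:
{"method": "jog_arm", "body": {"plan": [0,0,0,0,0,0,-1,0,0,0,0,0,0,-1,0,0,0,0,0,0,-1,0,0,0,0,0,0,-1,0,0,0,0,0,0,-1]}}

```text
clock: 4.2
position: [0.4988, 0.1646, 0.0754]
ee_rot: [3.136, -0.52, 0.012]
contact_force: [2.9, -21.8, 3.5]
opening: 0.0096
grip_force: 15.0
```

```bash
python3 - <<'E'
from h import *
go([.5005,.166,.0695])
d=np.load("w2.npz"); w={"pose":d["pose"],"camera_matrix":d["K"],"k1":float(d["k1"])}
print(onz(w,(274,178),.079), onz(w,(274,368),.079))
# arc plan: grasp at pivot+80*(cos a, sin a); tool tilt t
piv=np.array([.4165,.079]); p,Rm,s=tool(); z=Rm[:,2]
g=np.array([p[0],p[2]])-.011*z[[0,2]]; v=g-piv; r=np.hypot(*v); a=np.arctan2(v[1],v[0]); print("r,a",r,a)
t0=-s["ee_rot"][1]; n=20; P=None
for i in range(n+1):
    A=a+np.radians(100)*i/n; t=t0+np.radians(20)*i/n
    G=piv+r*np.array([np.cos(A),np.sin(A)]); T=G+.011*np.array([np.sin(t),-np.cos(t)])
    if i: 
        D=T-P; tp=t-np.radians(1); print(i,np.round([(D[0]*np.cos(tp)+D[1]*np.sin(tp))/.25,(D[0]*np.sin(tp)-D[1]*np.cos(tp))/.25],4), np.round(T,4))
    P=T
E
```

```text
at [0.49882746 0.16462846 0.07543805] [ 3.13638204 -0.52030194  0.01179912] need tool mm [-1.48690121 -1.38290801  5.98461389] frac [-0.0059476  -0.00553163  0.02393846] t 4.2
[0.54080472 0.16458901 0.079     ] [0.41770044 0.16362446 0.079     ]
r,a 0.0770911368337432 0.07767817196372656
1 [ 0.0112 -0.0248] [0.4982 0.0822]
2 [ 0.0095 -0.0255] [0.497  0.0889]
3 [ 0.0077 -0.026 ] [0.4952 0.0954]
4 [ 0.0058 -0.0264] [0.4928 0.1018]
5 [ 0.004  -0.0267] [0.4899 0.1079]
6 [ 0.0021 -0.0269] [0.4865 0.1137]
7 [ 0.0002 -0.0269] [0.4826 0.1192]
8 [-0.0016 -0.0268] [0.4783 0.1243]
9 [-0.0035 -0.0266] [0.4735 0.129 ]
10 [-0.0053 -0.0262] [0.4684 0.1333]
11 [-0.0072 -0.0257] [0.4629 0.1371]
12 [-0.0089 -0.0251] [0.4571 0.1404]
13 [-0.0107 -0.0244] [0.451  0.1431]
14 [-0.0123 -0.0235] [0.4448 0.1453]
15 [-0.0139 -0.0225] [0.4384 0.147 ]
16 [-0.0155 -0.0215] [0.4318 0.1481]
17 [-0.0169 -0.0203] [0.4253 0.1486]
18 [-0.0183 -0.019 ] [0.4187 0.1485]
19 [-0.0196 -0.0176] [0.4121 0.1478]
20 [-0.0208 -0.0161] [0.4057 0.1466]
```

Emit:
{"method": "jog_arm", "body": {"plan": [0,0.01,0,0,0,0,-1,0,0,0,0,0,0,-1]}}

```text
clock: 4.37
position: [0.4989, 0.1642, 0.0755]
ee_rot: [3.14, -0.521, 0.011]
contact_force: [0.7, -1.7, 1.1]
opening: 0.0092
grip_force: 15.0
```

```bash
cat >> h.py <<'E'
def arc(n,step,tstep,off=.0045,piv=(.4170,.079)):
    piv=np.array(piv); p,Rm,s=tool(); z=Rm[[0,2],2]; v=p[[0,2]]-off*z-piv; r=np.hypot(*v); a=np.arctan2(v[1],v[0]); print("r,a",r,np.degrees(a),p,s["ee_rot"],s["contact_force"])
    r=.08; t0=-s["ee_rot"][1]; P=p[[0,2]]
    for i in range(1,n+1):
        A=a+np.radians(step)*i; t=t0+np.radians(tstep)*i
        T=piv+r*np.array([np.cos(A),np.sin(A)])+off*np.array([np.sin(t),-np.cos(t)])
        D=T-P; tp=t-np.radians(tstep); P=T
        print(i,np.round([(D[0]*np.cos(tp)+D[1]*np.sin(tp))/.25,(D[0]*np.sin(tp)-D[1]*np.cos(tp))/.25],4), np.round(T,4))
E
python3 -c "
from h import *
arc(20,5,1)"
```

```text
r,a 0.07962232618530472 0.30590753679221994 [0.49886207 0.16420055 0.07552278] [ 3.14010024 -0.52127596  0.01093268] [ 0.65742891 -1.66761151  1.12954807]
1 [ 0.0143 -0.0241] [0.499  0.0825]
2 [ 0.0112 -0.0257] [0.4981 0.0895]
3 [ 0.0094 -0.0264] [0.4966 0.0963]
4 [ 0.0076 -0.027 ] [0.4945 0.103 ]
5 [ 0.0057 -0.0274] [0.4919 0.1095]
6 [ 0.0037 -0.0277] [0.4887 0.1157]
7 [ 0.0018 -0.0279] [0.485  0.1216]
8 [-0.0001 -0.0279] [0.4808 0.1272]
9 [-0.0021 -0.0278] [0.4761 0.1324]
10 [-0.004  -0.0276] [0.471  0.1371]
11 [-0.0059 -0.0272] [0.4655 0.1414]
12 [-0.0078 -0.0267] [0.4596 0.1451]
13 [-0.0097 -0.0261] [0.4535 0.1484]
14 [-0.0115 -0.0253] [0.4471 0.1511]
15 [-0.0132 -0.0244] [0.4405 0.1532]
16 [-0.0149 -0.0234] [0.4337 0.1547]
17 [-0.0165 -0.0223] [0.4268 0.1557]
18 [-0.018  -0.0211] [0.4199 0.156 ]
19 [-0.0194 -0.0198] [0.413  0.1557]
20 [-0.0207 -0.0183] [0.4061 0.1548]
```

Emit:
{"method": "jog_arm", "body": {"plan": [0.013,0,-0.025,0,0.2,0,-1,0.011,0,-0.026,0,0.2,0,-1,0.0095,0,-0.0265,0,0.2,0,-1,0.0075,0,-0.027,0,0.2,0,-1,0.0055,0,-0.0275,0,0.2,0,-1]}}

```text
clock: 4.78
position: [0.486, 0.164, 0.1104]
ee_rot: [3.13, -0.59, 0.012]
contact_force: [-6.4, -8.5, -8.4]
opening: 0.0093
grip_force: 15.0
```

Emit:
{"method": "jog_arm", "body": {"plan": [0.0035,0,-0.028,0,0.2,0,-1,0.002,0,-0.028,0,0.2,0,-1,0,0,-0.028,0,0.2,0,-1,-0.002,0,-0.028,0,0.2,0,-1,-0.004,0,-0.0275,0,0.2,0,-1]}}

```text
clock: 5.2
position: [0.4635, 0.1638, 0.1407]
ee_rot: [3.119, -0.667, 0.012]
contact_force: [-3.5, -15.9, -13.8]
opening: 0.0092
grip_force: 15.0
```

```bash
python3 -c "
from h import *
arc(11,5,1)"
```

```text
r,a 0.07847736387014682 56.19024298451947 [0.46345124 0.16379647 0.14067086] [ 3.11910897 -0.6668188   0.01219379] [ -3.46110202 -15.85599362 -13.76771458]
1 [-0.0037 -0.028 ] [0.4584 0.1456]
2 [-0.0113 -0.0254] [0.4522 0.1488]
3 [-0.013  -0.0245] [0.4458 0.1513]
4 [-0.0147 -0.0236] [0.4391 0.1534]
5 [-0.0163 -0.0224] [0.4323 0.1548]
6 [-0.0178 -0.0212] [0.4255 0.1556]
7 [-0.0192 -0.0199] [0.4185 0.1558]
8 [-0.0206 -0.0185] [0.4116 0.1554]
9 [-0.0218 -0.017 ] [0.4048 0.1544]
10 [-0.023  -0.0154] [0.398  0.1528]
11 [-0.024  -0.0138] [0.3915 0.1507]
```

Emit:
{"method": "jog_arm", "body": {"plan": [-0.008,0.008,-0.022,0,0.2,0,-1,-0.0113,0,-0.0254,0,0.2,0,-1,-0.013,0,-0.0245,0,0.2,0,-1,-0.0147,0,-0.0236,0,0.2,0,-1,0,0,0,0,0,0,-1]}}

```text
clock: 5.62
position: [0.4399, 0.1635, 0.1558]
ee_rot: [3.111, -0.74, 0.014]
contact_force: [-0.3, -19.7, -10.4]
opening: 0.0097
grip_force: 15.0
```

```bash
python3 -c "
from h import *
arc(8,5,1)"
```

```text
r,a 0.08255721957966003 76.09043045924649 [0.43987971 0.1635499  0.15581414] [ 3.11089629 -0.7397843   0.01382332] [ -0.27512909 -19.74223475 -10.41672843]
1 [-0.0247 -0.0168] [0.4325 0.1548]
2 [-0.0177 -0.0213] [0.4256 0.1556]
3 [-0.0191 -0.02  ] [0.4187 0.1558]
4 [-0.0205 -0.0186] [0.4118 0.1554]
5 [-0.0217 -0.0171] [0.4049 0.1545]
6 [-0.0229 -0.0155] [0.3982 0.1529]
7 [-0.0239 -0.0139] [0.3916 0.1507]
8 [-0.0248 -0.0122] [0.3853 0.148 ]
```

Emit:
{"method": "jog_arm", "body": {"plan": [-0.0235,0.012,-0.015,0,0.2,0,-1,-0.0177,0,-0.02,0,0.2,0,-1,-0.0191,0,-0.02,0,0.2,0,-1,-0.0205,0,-0.0186,0,0.2,0,-1,0,0,0,0,0,0,-1]}}

```text
clock: 6.03
position: [0.4103, 0.163, 0.1691]
ee_rot: [3.123, -0.787, 0.016]
contact_force: [3.5, 0.8, -23.4]
opening: 0.01
grip_force: 17.7
```

```bash
python3 -c "
from h import *
arc(6,5,1)
im=optics.get_image('wrist'); cv2.imwrite('pics/w3.png',im[:,:,::-1])"
```

```text
r,a 0.0938259224436533 96.03473512836926 [0.41032404 0.16304503 0.16913025] [ 3.12327336 -0.78719744  0.01640399] [  3.51865778   0.81682801 -23.40051871]
1 [-0.057   0.0263] [0.4049 0.1544]
2 [-0.0232 -0.015 ] [0.3982 0.1528]
3 [-0.0242 -0.0134] [0.3916 0.1507]
4 [-0.0251 -0.0116] [0.3853 0.1479]
5 [-0.0258 -0.0098] [0.3792 0.1447]
6 [-0.0264 -0.008 ] [0.3734 0.1409]
```

View pics/w3.png

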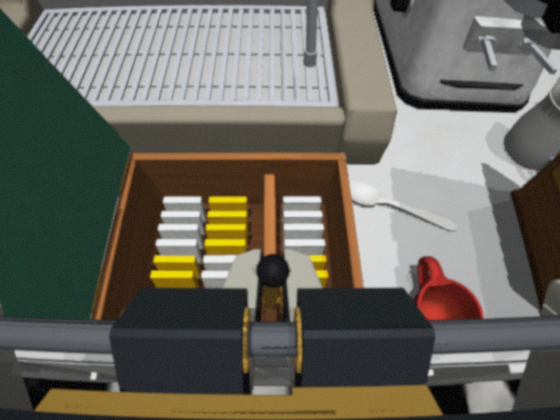

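The wrist view shows the rod nearly upright, with the ball at (272,270) between the fingers. The pads have slid up it a little. I'll lower slightly and keep pulling towards the robot until it meets its stop.

Emit:
{"method": "jog_arm", "body": {"plan": [-0.024,0,0.004,0,0,0,-1,-0.024,0,-0.004,0,0,0,-1,-0.024,0,-0.008,0,0,0,-1,0,0,0,0,0,0,-1]}}

```text
clock: 6.42
position: [0.4026, 0.163, 0.1698]
ee_rot: [3.128, -0.791, 0.015]
contact_force: [6.3, 0.8, -13.2]
opening: 0.0094
grip_force: 15.0
```

```bash
python3 -c "
from h import *
arc(3,5,1)
a=optics.get_image('top')[150:260,120:270];b=optics.get_image('scene')[120:300,150:290]
cv2.imwrite('pics/c4.png',np.hstack([cv2.resize(a,None,fx=2.6,fy=2.6),cv2.resize(b,(int(140*2.6*110/180*1.4),286))])[:,:,::-1])"
```

```text
r,a 0.09562204259735516 100.63621592119152 [0.40255196 0.16301221 0.1698165 ] [ 3.1283372  -0.79136786  0.01465127] [  6.29479323   0.75019919 -13.16707726]
1 [-0.0589  0.0365] [0.3987 0.1529]
2 [-0.0243 -0.0132] [0.3921 0.1508]
3 [-0.0251 -0.0114] [0.3857 0.1481]
```

View pics/c4.png

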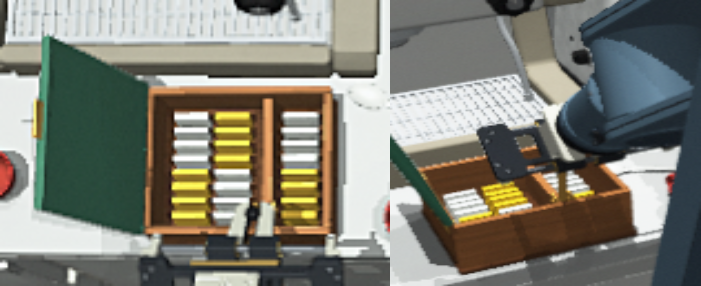

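Emit:
{"method": "jog_arm", "body": {"plan": [-0.024,0,-0.004,0,0,0,-1,-0.024,0,-0.004,0,0,0,-1,0,0,0,0,0,0,-1,0,0,0,0,0,0,-1]}}

```text
clock: 6.85
position: [0.3954, 0.163, 0.1697]
ee_rot: [3.133, -0.793, 0.013]
contact_force: [10.1, 1.4, -4.8]
opening: 0.0092
grip_force: 15.0
```

```bash
python3 -c "
from h import *
arc(1,5,1)"
```

```text
r,a 0.09702764561046563 104.7903839860595 [0.39543794 0.16297692 0.16965649] [ 3.13264233 -0.79340879  0.01279334] [10.14734388  1.37749549 -4.78440354]
1 [-0.059   0.0454] [0.3932 0.1512]
```

Emit:
{"method": "jog_arm", "body": {"plan": [-0.024,0,-0.01,0,0,0,-1,-0.024,0,-0.01,0,0,0,-1,0,0,0,0,0,0,-1,0,0,0,0,0,0,-1]}}

```text
clock: 7.18
position: [0.38, 0.1611, 0.1639]
ee_rot: [3.13, -0.785, 0.016]
contact_force: [0.2, -0.1, 1.3]
opening: 0.0008
grip_force: 0.0
```

```bash
python3 -c "
from h import *
arc(1,5,1)"
```

```text
r,a 0.09681391771962972 114.53317877562671 [0.37998286 0.16114575 0.16389163] [ 3.1297739  -0.78531667  0.01556287] [ 0.15432478 -0.1341028   1.28288971]
1 [-0.0498  0.0544] [0.3808 0.1455]
```

The pads slipped off the rod at its stop. I'll back away and look.

Emit:
{"method": "jog_arm", "body": {"plan": [-0.02,0,-0.1,0,0,0,-1,0,0,-0.15,0,0,0,-1,0.05,0,-0.12,0,0,0,-1,0.1,0,-0.05,0,0,0,-1,0,0,0,0,0,0,-1]}}

```text
clock: 7.6
position: [0.3432, 0.1624, 0.2608]
ee_rot: [3.131, -0.801, 0.013]
contact_force: [1.4, 0.6, 2.4]
opening: 0.0006
grip_force: 0.0
```

```bash
python3 -c "
from h import *
arc(0,5,1)
a=optics.get_image('top')[150:260,120:270];b=optics.get_image('scene')[120:300,110:290];w=optics.get_image('wrist')
np.save('top5.npy',optics.get_image('top'));np.save('scene5.npy',optics.get_image('scene'))
i=np.vstack([np.hstack([cv2.resize(a,(400,293)),cv2.resize(b,(293,293))]),np.hstack([cv2.resize(w,(400,300)),np.zeros((300,293,3),np.uint8)])])
cv2.imwrite('pics/c5.png',i[:,:,::-1])"
```

```text
r,a 0.20030545345243966 112.61531452179969 [0.3432065  0.1623769  0.26077269] [ 3.13114802 -0.80131177  0.01262035] [1.4006999  0.59607813 2.3529472 ]
```

View pics/c5.png

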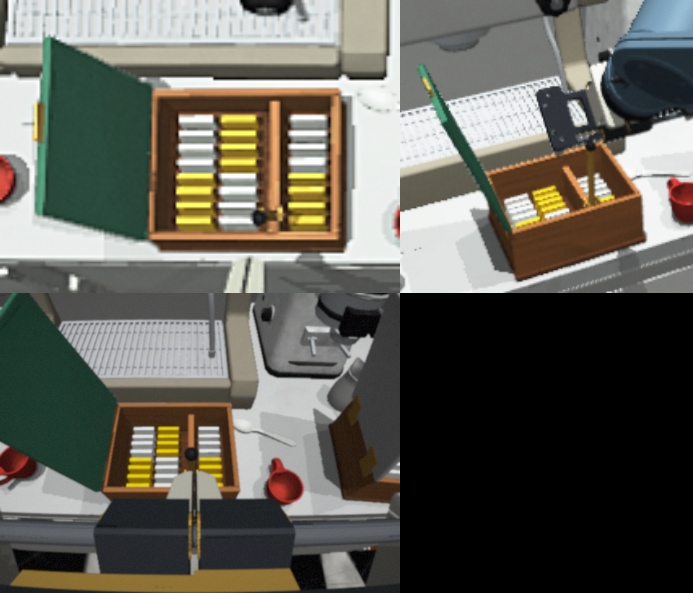

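Emit:
{"method": "jog_arm", "body": {"plan": [0.09,0,-0.016,0,-1,0,-1,0.09,0,-0.016,0,-1,0,-1,0.09,0,-0.016,0,-1,0,-1,0.09,0,-0.016,0,-1,0,-1,0.09,0,-0.016,0,-1,0,-1]}}

```text
clock: 8.27
position: [0.4145, 0.1584, 0.3285]
ee_rot: [3.124, -0.378, 0.001]
contact_force: [0.5, 0.3, 0.4]
opening: 0.0009
grip_force: 0.0
```

```bash
python3 -c "
from h import *
go([.435,.42,.345])
A=0;b=0
M=[(optics.camera_model('top'),(217.1,231.4)),(optics.camera_model('scene'),(226.7,207.2)),]
for m,uv in M:
    o,r=ray(m,uv); r/=np.linalg.norm(r); Q=np.eye(3)-np.outer(r,r); A=A+Q; b=b+Q@o
X=np.linalg.solve(A,b); print('ball',X,[proj(m,X)-uv for m,uv in M])
print('expected upright ball px',[proj(m,[.417,.164,.194]) for m,_ in M],'stop',[proj(m,[.397,.164,.192]) for m,_ in M])
"
```

```text
at [0.41448772 0.1583942  0.32854605] [ 3.12383108e+00 -3.77696326e-01  9.22622831e-04] need tool mm [  25.35873855 -261.40980114  -12.28543601] frac [ 0.10143495 -1.0456392  -0.04914174] t 8.2667
ball [0.39771487 0.16249689 0.20025267] [array([-0.00986483, -0.00452437]), array([0.01234547, 0.00135305])]
expected upright ball px [array([216.99959106, 224.24011737]), array([223.38550982, 205.41344963])] stop [array([216.87408167, 232.12120832]), array([226.46324271, 210.61519695])]
```

The ball triangulates to x ≈ 0.398, which matches the stay at its stop. Now I go over to the outer (left) side of the lid.

Emit:
{"method": "jog_arm", "body": {"plan": [0.05,-0.14,-0.03,0,0,0,-1,0.05,-0.14,-0.03,0,0,0,-1,0,-0.155,0,0,0,0,-1,0,-0.155,0,0,0,0,-1,0,-0.155,0,0,0,0,-1]}}

```text
clock: 8.68
position: [0.4329, 0.3464, 0.3464]
ee_rot: [3.121, -0.381, 0.0]
contact_force: [1.6, -0.5, 0.2]
opening: 0.0004
grip_force: 0.0
```

Emit:
{"method": "jog_arm", "body": {"plan": [0,-0.155,0,0,0,0,-1,0,-0.155,0,0,0,0,-1,0,0,0,0,0,0,-1]}}

```text
clock: 8.93
position: [0.4325, 0.4281, 0.3427]
ee_rot: [3.121, -0.378, 0.006]
contact_force: [0.1, -0.7, -0.5]
opening: 0.0005
grip_force: 0.0
```

```bash
python3 -c "
from h import *
go([.445,.42,.272])
np.save('x.npy',0)
a=optics.get_image('top')[120:280,80:290];b=optics.get_image('scene')[80:300,60:290]
i=np.hstack([cv2.resize(a,(400,305)),cv2.resize(b,(319,305))])
cv2.imwrite('pics/c6.png',i[:,:,::-1])"
```

```text
at [0.43252626 0.42811455 0.34265961] [ 3.12104569 -0.37829676  0.00610261] need tool mm [-14.55174093   6.74542548  70.40572802] frac [-0.05820696  0.0269817   0.28162291] t 8.9333
```

View pics/c6.png

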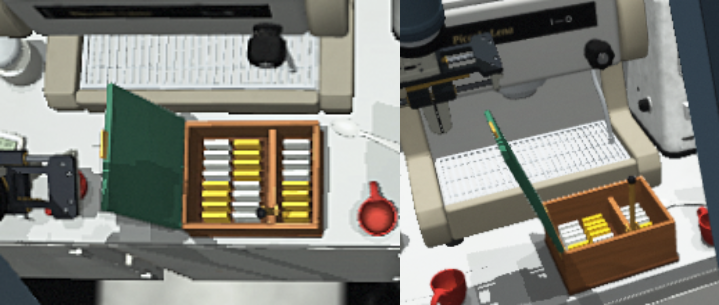

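Emit:
{"method": "jog_arm", "body": {"plan": [-0.029,0.01,0.14,0,0,0,-1,-0.029,0.01,0.14,0,0,0,-1,0,0.06,0,0,0,0,-1,0,0.06,0,0,0,0,-1,0,0.06,0,0,0,0,-1]}}

```text
clock: 9.45
position: [0.4451, 0.3687, 0.276]
ee_rot: [3.121, -0.381, 0.001]
contact_force: [0.3, 4.5, 0.8]
opening: 0.0007
grip_force: 1.0
```

Emit:
{"method": "jog_arm", "body": {"plan": [0,0.06,0,0,0,0,-1,0,0.06,0,0,0,0,-1,0,0.06,0,0,0,0,-1,0,0,0,0,0,0,-1]}}

```text
clock: 9.78
position: [0.4449, 0.3227, 0.2784]
ee_rot: [3.121, -0.383, -0.001]
contact_force: [-0.1, 0.2, -0.2]
opening: 0.0006
grip_force: 0.0
```

```bash
python3 -c "
from h import *
go([.445,.29,.272])
print(tool()[2]['contact_force'])
a=optics.get_image('top')[120:280,80:290];b=optics.get_image('scene')[80:300,60:290]
i=np.hstack([cv2.resize(a,(400,305)),cv2.resize(b,(319,305))])
cv2.imwrite('pics/c7.png',i[:,:,::-1])"
```

```text
at [0.44489274 0.32269557 0.27844019] [ 3.12147427e+00 -3.82514501e-01 -1.35504624e-03] need tool mm [-2.26321697 32.56744971  6.68783384] frac [-0.00905287  0.1302698   0.02675134] t 9.7833
[-0.07382737  0.20221551 -0.1715301 ]
```

Emit:
{"method": "jog_arm", "body": {"plan": [0,0.05,0,0,0,0,-1,0,0.05,0,0,0,0,-1,0,0.05,0,0,0,0,-1,0,0.04,0,0,0,0,-1,0,0,0,0,0,0,-1]}}

```text
clock: 10.3
position: [0.4448, 0.2779, 0.2792]
ee_rot: [3.123, -0.382, 0.001]
contact_force: [-0.1, 0.7, -0.1]
opening: 0.0006
grip_force: 0.0
```

Emit:
{"method": "jog_arm", "body": {"plan": [0,-0.1,0,0,0,0,-1,0,-0.15,0,0,0,0,-1,0,-0.15,0,0,0,0,-1,0,-0.1,0,0,0,0,-1,0,0,0,0,0,0,-1]}}

```text
clock: 10.72
position: [0.4454, 0.4089, 0.2765]
ee_rot: [3.125, -0.383, 0.004]
contact_force: [-0.1, -0.2, 0.0]
opening: 0.0005
grip_force: 0.0
```

```bash
python3 -c "
from h import *
print(tool()[2]['contact_force'])
a=optics.get_image('top')[120:280,80:290];b=optics.get_image('scene')[80:300,60:290]
i=np.hstack([cv2.resize(a,(400,305)),cv2.resize(b,(319,305))])
cv2.imwrite('pics/c8.png',i[:,:,::-1])"
```

```text
[-0.05245786 -0.16899703  0.02267681]
```

View pics/c8.png

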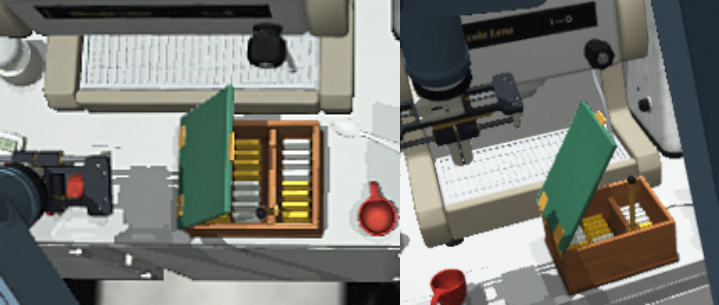

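The lid is sinking forward past upright: its free edge is at about (228,140) in the top crop, and the stay is still upright. I'll wait for it to settle.

Emit:
{"method": "jog_arm", "body": {"plan": [0,0,-0.05,0,0,0,-1,0,0,-0.05,0,0,0,-1,0,0,0,0,0,0,-1,0,0,0,0,0,0,-1,0,0,0,0,0,0,-1]}}

```text
clock: 11.23
position: [0.4362, 0.4038, 0.3002]
ee_rot: [3.123, -0.383, 0.001]
contact_force: [0.2, 0.1, 1.2]
opening: 0.0002
grip_force: 0.0
```

```bash
python3 -c "
from h import *
p=None
for k in range(50):
    a=optics.get_image('top')[120:280,80:290]
b=optics.get_image('scene')[80:300,60:290]
i=np.hstack([cv2.resize(a,(400,305)),cv2.resize(b,(319,305))])
for k in range(20): c=optics.get_image('top')[120:280,80:290]
print(np.abs(c.astype(int)-a).mean(),np.abs(c.astype(int)-a).max(),readout.read_state()['clock'])
cv2.imwrite('pics/c9.png',i[:,:,::-1])"
```

```text
1.0803472222222221 13 14.7833
```

View pics/c9.png

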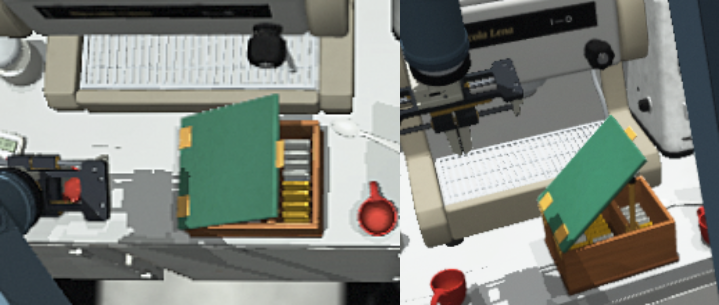

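The lid is propped half open on the upright stay (free edge at about (278,150) in the top crop). Frames a second apart differ only by noise, and nothing touches the robot.

```bash
python3 -c "
from rig import manip
print(manip.close_job())"
```

```text
the job is handed in; nothing more can be done
None
```

The green chest's stay is up at its stop and the lid rests propped half open on it; the arm stayed clear of the white chest, and the job is handed in at about 15 s of the 58 s allowed.

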